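# Try lamp sleeves on the leaning pin and sort them

### The arm

A 7-joint arm with a two-finger parallel gripper is mounted at the origin on the work surface. World frame = base frame: x ahead of the robot, y to its left, z up, the work surface at z = 0. Lengths are in mm, angles in rad, forces in N, time in s.
With the tool pointing down it reaches from about 425 to 875 mm from the base axis. Payload 4.7 kg.
Tool frame: the origin (TCP) lies between the finger pads; the fingertips stand 19 mm ahead of it and the grasp point (between the pads) is the TCP; z points along the fingers, y is the direction in which the jaws open and shut (so a half turn about z gives the same grasp; the last joint's range is limited). The gripper opens to 85 mm and grips with 20 to 120 N. Pads are 22 mm wide; open, the fingers measure 114 mm over their backs; the gripper's body (76 mm by 85 mm) begins 54 mm behind the grasp point. The pads swing forward as they close: fully open they stand 13 mm farther back than shut.
Start: joints at [-1.317, 0.321, -0.07, 1.45, 0.023, 1.371, -0.057], TCP at [154.405, 631.412, 250.349] pointing down, gripper open.
Joint ranges: [-2.86, 2.86], [-0.3, 2.09], [-1.38, 1.24], [0.06, 2.45], [-1.56, 4.7], [0.09, 2.05], [-2.69, 2.69]. Speed limits (rad/s): [2.57, 2.57, 3.14, 3.14, 3.14, 3.14, 3.14].

### API

Orientations are given as a unit quaternion [w, x, y, z].
In Python, from plant import bot gives the robot as it stands.
- The arm moves only by the shell command python3 -m jog 'ROWS' [FORCE]. ROWS is JSON, a list of rows, each a list of 7 numbers: the shift along the tool's x, y, z in units of 25 mm (1.0 is 25 mm), then the turn, a rotation vector about the tool's x, y, z in units of 5 degrees (1.0 is 5 degrees), then the opening, from 0 (shut) to 1 (fully open). In form: [[dx, dy, dz, wx, wy, wz, grip], ...]. A call has 1 to 20 rows; each row shifts and turns the commanded pose from where the row before left it, along the tool's axes as they then stand; what a row does not reach is not made up. A row lasts 1/8 s, in which the tool goes at most 62.5 mm and 10.7 degrees, less where a joint would pass 70% of its speed; a pose out of reach is approached as far as the arm can. A call is refused whole if a number of a shift passes 1 or a number of a turn 1, either way. A call with a gripper value outside its range is refused whole. The fingers move at their own pace and stop on an object; FORCE is the grip in N (left out, the last holds). Time passes only in rows, so rows that do not move let the fingers close. It gives the time, the measured TCP pose, the force and the opening at its end, in the units of the state.
- bot.observe(): the state, without advancing time (a new reading comes with each control period).
- bot.camera(name): name is "scene" or "top"; returns the picture (400x640x3 uint8, red, green, blue); there is no depth.
- bot.camera_info(name): a dict with "vertical_fov" (degrees; the focal length in pixels is half the picture's height over the tangent of half this angle, whatever the lens; pixels are square), "cx", "cy" (the principal point, pixels), "k1" (the pictures are not rectified: a ray, as slopes to the right and down, at radius r is drawn at 1 + k1 r^2 times it, then the intrinsics apply), "R" (3x3) and "t" (3): a world point X has camera coordinates R X + t. Camera axes: x right, y down, z forward; pixel columns grow to the right and rows downward; lengths in mm; the calibration is good to about 2 mm. A picture is of the moment at which its call begins. camera_info takes no time and is no camera call.
- bot.finish_job(): hands the job in, once; it reports no verdict.
Trained networks look in the newest picture that a camera, given by its name, has taken for a name from the list of things; names that differ only in an ending like _2 or _b are one class to them, and where a whole thing is asked for, a point or a joint stands for the part that bears it (a point fixed in the world has none). Each returns a list of dicts, best first, with "score" (0 to 1); they miss things now and then, are a little off and sometimes report something else, mostly with a low value. They report only what shows in the picture. A call takes as long as a camera call.
- bot.search_frame(camera, query): "box" ([centre column, centre row, width, height] in pixels, round what is visible of it).
- bot.regions_of(camera, query): "pixels" (400x640 bool, what is visible of it) and "box" ([centre column, centre row, width, height] in pixels, round what is visible of it).
The state is a dict: "clock": time; "joints": joint angles; "joint_velocities": joint speeds; "joint_efforts": joint torques, N m; "ee_pos": TCP position; "ee_rot": TCP orientation; "force": force on the tool from outside, world axes, zero at the start; "ft_torque": the same for the moment, N m; "finger_gap": finger opening in mm.
Only numpy, scipy, OpenCV 4.12 (cv2) and the standard library are available. Lean on these libraries where they do the work, as an engineer would, in place of code of your own. Each camera call takes 0.05 s, during which the arm holds its last target. There are 200 camera calls.

### The job

Two wooden lamp sleeves stand on the desk, and only one of them fits the leaning steel pin of the lamp foot. Try them on the pin until you have found the one that slides down fully home against the collar and let it sit there a moment; then take it off again and stand it upright in the rectangular tray, and stand the sleeve that does not fit upright in the round dish. Leave the vase, the books and the screwdriver where they are.

Things in the scene. Friction and masses are not known exactly. Their poses are not given: they have to be found in the camera images.
- sleeve_a: one of two turned walnut sleeves (round tubes open at both ends, 45 to 105 g) that look alike outside: 44 mm outer diameter, 90 mm long. One has a 29 mm bore and fits the pin, the other an 18 mm bore and does not; they are told apart by trying them or by their bores. Stands upright on the desk at the start. Origin: centre of its underside; z along the tube's axis, up.
- sleeve_b: one of two turned walnut sleeves (round tubes open at both ends, 45 to 105 g) that look alike outside: 44 mm outer diameter, 90 mm long. One has a 29 mm bore and fits the pin, the other an 18 mm bore and does not; they are told apart by trying them or by their bores. Stands upright on the desk at the start. Origin: centre of its underside; z along the tube's axis, up.
- pin: smooth round steel gauge pin, 24 mm thick, 70 mm long (last 10 mm taper to 14 mm), leaning 31.5 degrees from vertical, roughly towards the robot (within 23 degrees). At its lower end a collar 50 mm across, on whose flat upper face, square to the pin, a fitting sleeve rests when fully home. Origin: on the axis in that face, 50 mm above the desk; z runs along the pin to its tip.
- lamp_foot: black steel disc, 120 mm across, 20 mm thick, fixed on the desk; it carries the collar and the pin. Origin: centre of its underside; the pin leans towards its -x.
- pin_tip (a point): the free end of the pin, on its axis, 70 mm from the collar's face
- tray: rectangular pale wooden tray, open on top, fixed on the desk: 150 mm (its x) by 110 mm (its y) outside, 22 mm high, walls and floor 5 mm thick. Origin: centre of its underside.
- tray_in (a point): centre of the tray's inner floor, 5 mm above the desk; axes as the tray's
- dish: round white ceramic dish, fixed on the desk: 140 mm across outside, 22 mm high, upright wall and flat floor 5 mm thick. Origin: centre of its underside.
- dish_in (a point): centre of the dish's inner floor, 5 mm above the desk
- vase: bystander: amber glass vase, 90 mm across, 150 mm tall, loose, upright. Origin: centre of its underside.
- books: bystander: two closed books lying on each other, about 115 x 170 x 52 mm high. Origin: centre of the underside.
- screwdriver: bystander: screwdriver lying flat on the desk near the robot. Its own x axis runs along it, from handle to tip.

How it is judged:
By the outcome, as a careful person would: the job done as asked, in the order asked, and still so for the second after the job is handed in, with the robot touching nothing.
It also fails if it takes over 72 s, if anything falls off the work surface, if the arm or the gripper's body presses on something with over 40 N, if the wrist force passes 120 N, or if a joint passes its speed limit or range.

## Working session

There is one attempt and no reset: what is moved stays moved. The work goes in short steps, Python scripts to look and compute and a shell command to move; the robot and the scene stay as the last step left them, time stands still between calls to the robot, and variables do not carry over. Pictures are saved under pics/ and viewed, about 8 in all and at most 12, crops included, and the job is handed in when it is done.

```bash
ls; mkdir -p pics
python3 - <<'E'
from plant import bot
import cv2,numpy as np
s=bot.observe();print({k:np.round(v,3).tolist() for k,v in s.items()})
for c in ("scene","top"):
    im=bot.camera(c);cv2.imwrite(f"pics/{c}0.png",im[:,:,::-1]);print(c,bot.camera_info(c))
    for q in ("sleeve_a","pin","lamp_foot","pin_tip","tray","dish","vase","books","screwdriver"):
        try: print(q,[(round(d["score"],2),np.round(d["box"],1).tolist()) for d in bot.search_frame(c,q)][:3])
        except Exception as e: print(q,e)
E
```

```text
pics
{'clock': 0.0, 'joints': [-1.317, 0.322, -0.07, 1.452, 0.023, 1.371, -0.057], 'joint_velocities': [0.001, -0.0, -0.001, -0.001, -0.0, -0.001, -0.0], 'joint_efforts': [0.001, -49.359, -0.382, -31.432, 0.013, 0.012, -0.0], 'ee_pos': [154.311, 630.895, 249.218], 'ee_rot': [-0.0, 0.12, 0.993, -0.001], 'force': [-0.001, -0.462, 0.102], 'ft_torque': [0.023, 0.027, 0.016], 'finger_gap': 85.762}
scene {'vertical_fov': 55.194720299748795, 'cx': 322.6376892712386, 'cy': 196.73523014432593, 'k1': -0.002695561097974903, 'R': array([[ 0.74827378,  0.66305748, -0.0210031 ],
       [ 0.46262485, -0.54424961, -0.69983613],
       [-0.47546251,  0.51395247, -0.71399458]]), 't': array([-419.34477706, -175.91347084, 1338.46725662])}
sleeve_a [(0.9, [256.8, 224.4, 24.4, 37.3]), (0.88, [331.9, 170.8, 16.5, 32.4])]
pin [(0.87, [346.4, 208.7, 23.1, 42.7])]
lamp_foot [(0.69, [345.4, 212.1, 42.9, 52.1])]
pin_tip [(0.78, [346.4, 207.6, 18.0, 43.3])]
tray [(0.8, [385.6, 162.8, 56.3, 42.3]), (0.51, [345.4, 205.7, 25.2, 45.0])]
dish [(0.65, [221.0, 299.0, 59.8, 59.0]), (0.55, [382.5, 164.7, 60.4, 41.0])]
va
[... 338 characters left out ...]
01, -1.98730854e-02, -1.33582304e-01],
       [ 1.33590962e-01,  8.97196713e-04, -9.91036150e-01]]), 't': array([ -11.40523552,  560.05306538, 1204.81470311])}
sleeve_a [(0.59, [375.2, 233.8, 17.8, 20.5]), (0.49, [264.5, 226.4, 17.3, 18.3])]
pin [(0.79, [305.6, 178.7, 21.9, 24.0])]
lamp_foot [(0.59, [304.5, 181.3, 45.0, 42.6])]
pin_tip [(0.58, [305.5, 176.9, 25.3, 22.4])]
tray [(0.71, [208.7, 199.2, 42.8, 59.5])]
dish [(0.86, [435.9, 206.8, 50.3, 50.7])]
vase [(0.83, [399.0, 128.1, 31.6, 34.6]), (0.18, [304.5, 180.6, 22.7, 20.7])]
books [(0.89, [252.4, 123.0, 64.5, 53.4]), (0.56, [306.8, 180.5, 19.8, 25.2])]
screwdriver [(0.61, [323.8, 250.5, 16.3, 70.2]), (0.44, [264.9, 226.8, 17.4, 15.4])]
```

Run:
```python
import cv2
s=cv2.imread("pics/scene0.png");t=cv2.imread("pics/top0.png")
cv2.imwrite("pics/s1.png",cv2.resize(s[120:350,180:440],None,fx=3,fy=2.6,interpolation=2) if 0 else cv2.resize(s[130:340,180:440],None,fx=2.8,fy=2.8,interpolation=2))
cv2.imwrite("pics/t1.png",cv2.resize(t[90:300,170:480],None,fx=2.5,fy=2.5,interpolation=2))
```

```text
(no output)
```

View pics/s1.png

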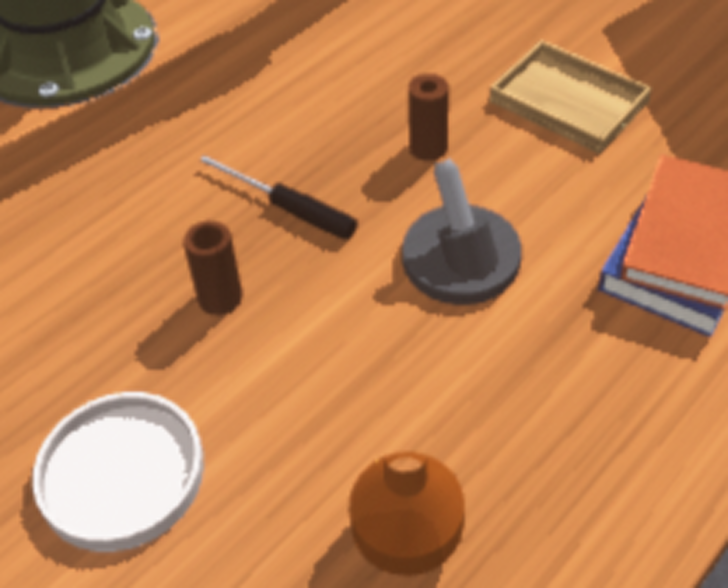

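View pics/t1.png

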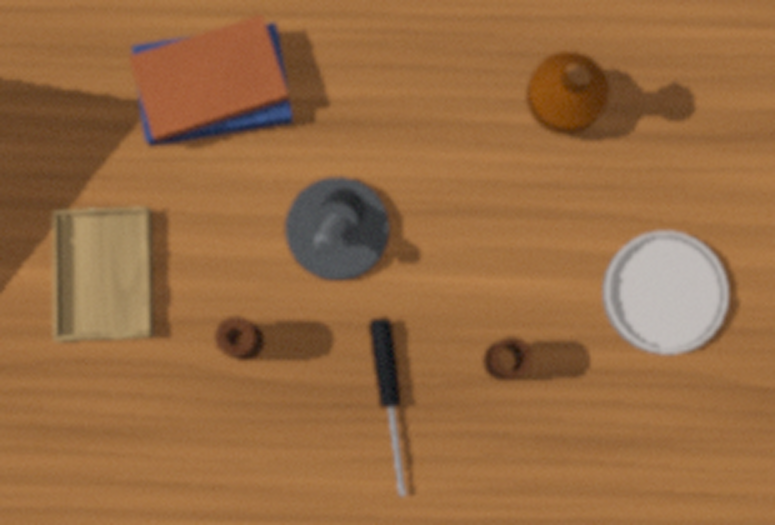

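The scene view shows the left sleeve (full picture about 255,216, near the dish) with a thin wall and wide bore. The sleeve near the tray (333,160) has a small bore. The top view agrees, so I'll try the one near the dish first. Next I measure the poses.

```bash
cat > h.py <<'E'
from plant import bot
import cv2,numpy as np
from scipy.optimize import minimize,least_squares
from scipy.spatial.transform import Rotation as Ro
def proj(c,X):
    i=bot.camera_info(c);f=200/np.tan(np.radians(i["vertical_fov"]/2))
    P=np.atleast_2d(X)@np.array(i["R"]).T+i["t"];s=P[:,:2]/P[:,2:]
    s=s*(1+i["k1"]*(s**2).sum(1,keepdims=True));return s*f+[i["cx"],i["cy"]]
def cyl(o,ax,segs,n=48):
    """rings (h,r) about axis ax from o"""
    ax=np.array(ax,float)/np.linalg.norm(ax);u=np.cross(ax,[.3,1,.1]);u/=np.linalg.norm(u);v=np.cross(ax,u)
    a=np.linspace(0,2*np.pi,n,endpoint=False)[:,None]
    return np.vstack([o+ax*h+r*(np.cos(a)*u+np.sin(a)*v) for h,r in segs])
def hull(c,X,S=4,shape=(400,640)):
    p=proj(c,X).astype(np.float32);m=np.zeros((shape[0]*S,shape[1]*S),np.uint8)
    cv2.fillPoly(m,[np.round(cv2.convexHull((p+.5)*S)).astype(np.int32)],1)
    return cv2.resize(m.astype(np.float32),None,fx=1/S,fy=1/S,interpolation=cv2.INTER_AREA)
def fit(masks,model,x0,step):
    def cost(x): return sum(np.abs(hull(c,model(x))-m).sum()/m.sum() for c,m in masks.items())
    sim=np.vstack([x0]+[np.array(x0)+np.eye(len(x0))[k]*step[k] for k in range(len(x0))])
    r=minimize(cost,x0,method="Nelder-Mead",options=dict(initial_simplex=sim,maxiter=150,xatol=.2,fatol=1e-3));return r.x,r.fun
def ground(c,uv,z):
    return least_squares(lambda x:(proj(c,[x[0],x[1],z])-uv).ravel(),[600,0]).x
def go(pos,R=None):
    """tool-frame units from the measured pose: turn first, then shift"""
    s=bot.observe();q=s["ee_rot"];C=Ro.from_quat([q[1],q[2],q[3],q[0]]);T=C if R is None else R
    w=(C.inv()*T).as_rotvec(degrees=True)/5;d=T.inv().apply(np.array(pos)-s["ee_pos"])/25
    print("turn",w.round(2),"shift",d.round(2),"now",np.round(s["ee_pos"],1),"clock",s["clock"])
def tool(z,y): # tool rotation from z direction and jaw direction
    z=np.array(z,float)/np.linalg.norm(z);y=np.array(y,float);y-=z*(y@z);y/=np.linalg.norm(y)
    return Ro.from_matrix(np.column_stack([np.cross(y,z),y,z]))
E
python3 - <<'E'
from h import *
import pickle
M={}
for c in ("scene","top"):
    bot.camera(c)
    for q in ("sleeve_a","pin","lamp_foot","tray","dish","vase","books"):
        M[c,q]=[(d["score"],d["pixels"],d["box"]) for d in bot.regions_of(c,q)]
        print(c,q,[(round(a,2),int(p.sum()),np.round(b,0).tolist()) for a,p,b in M[c,q]][:3])
pickle.dump(M,open("M.pkl","wb"))
def pick(c,q,uv):
    l=[p for a,p,b in M[c,q] if np.hypot(b[0]-uv[0],b[1]-uv[1])<15]
    return l[0].astype(np.float32) if l else None
for n,uvS,uvT in (("fit",(257,224),(375,234)),("small",(332,171),(264,226))):
    m={c:pick(c,"sleeve_a",u) for c,u in (("scene",uvS),("top",uvT))};m={c:v for c,v in m.items() if v is not None}
    x0=[*ground("top",uvT,70),0]
    print(n,list(m),np.round(x0,0),*fit(m,lambda x:cyl(x,[0,0,1],[(0,22),(90,22)]),x0,[10,10,10]))
for n,uvS,uvT,r in (("dish",(221,299),(436,207),70),("vase",(325,314),(399,128),45)):
    m={c:pick(c,n,u) for c,u in (("scene",uvS),("top",uvT))};m={c:v for c,v in m.items() if v is not None}
    h=22 if n=="dish" else 0
    if n=="dish": print(n,list(m),*fit(m,lambda x:cyl(x,[0,0,1],[(0,70),(22,70)]),[*ground("top",uvT,h),0],[10,10,10]))
    else: print(n,ground("top",uvT,75))
m={c:pick(c,"tray",u) for c,u in (("scene",(385,163)),("top",(209,199)))};m={c:v for c,v in m.items() if v is not None}
def box(x):
    a=np.radians(x[3]);R=np.array([[np.cos(a),-np.sin(a)],[np.sin(a),np.cos(a)]])
    return np.array([[*(R@[sx*75,sy*55]+x[:2]),x[2]+z] for sx in(-1,1) for sy in(-1,1) for z in(0,22)])
print("tray",list(m),*fit(m,box,[*ground("top",(209,199),15),0,0],[10,10,10,5]))
m={c:pick(c,"lamp_foot",u) for c,u in (("scene",(345,212)),("top",(304,181)))}
print("foot0",ground("top",(304,181),15))
E
```

```text
scene sleeve_a [(0.96, 531, [255.0, 226.0, 23.0, 37.0]), (0.77, 428, [333.0, 170.0, 10.0, 31.0]), (0.18, 1347, [324.0, 316.0, 43.0, 38.0])]
scene pin [(0.6, 560, [345.0, 207.0, 25.0, 40.0])]
scene lamp_foot [(0.64, 1373, [345.0, 213.0, 45.0, 52.0])]
scene tray [(0.88, 1306, [385.0, 164.0, 58.0, 44.0])]
scene dish [(0.64, 2670, [222.0, 299.0, 58.0, 60.0]), (0.46, 1426, [326.0, 315.0, 45.0, 39.0]), (0.36, 403, [334.0, 171.0, 15.0, 33.0])]
scene vase [(0.89, 1409, [325.0, 315.0, 46.0, 42.0])]
scene books [(0.63, 2396, [424.0, 216.0, 61.0, 63.0])]
top sleeve_a [(0.51, 184, [373.0, 234.0, 16.0, 18.0]), (0.49, 258, [265.0, 226.0, 20.0, 16.0])]
top pin [(0.77, 350, [307.0, 179.0, 23.0, 25.0])]
top lamp_foot [(0.85, 1358, [306.0, 182.0, 46.0, 39.0])]
top tray [(0.58, 2015, [211.0, 200.0, 40.0, 55.0]), (0.4, 337, [305.0, 178.0, 22.0, 26.0])]
top dish [(0.84, 1972, [436.0, 206.0, 47.0, 51.0])]
top vase [(0.78, 767, [399.0, 126.0, 31.0, 36.0])]
top books [(0.73, 333, [306.0, 177.0, 19.0, 23.0]), (0.61, 2342, [253.0, 124.0, 62.0, 51.0])]
fit ['scene', 'top'] [ 447. -146.    0.] [ 450.27111662 -141.78251519    2.34173125] 0.5386185646057129
small ['scene', 'top'] [462. 155.   0.] [466.90297513 154.77783615   0.93839053] 0.16141077876091003
dish ['scene', 'top'] [ 531.42055669 -325.73697178    4.4390864 ] 0.06593351066112518
vase [ 741.91395304 -211.7091275 ]
tray ['scene', 'top'] [540.47048398 318.14223271   3.21443506   3.01240193] 0.1146506741642952
foot0 [596.69126484  51.63332816]
```

```bash
cat > pin.py <<'E'
from h import *
import sys
def ax(az,l=31.5): a,l=np.radians([az,l]);return [np.sin(l)*np.cos(a),np.sin(l)*np.sin(a),np.cos(l)]
def outline(im,c,X,col,off,k):
    p=cv2.convexHull(((proj(c,X)+.5-off)*k).astype(np.float32));cv2.polylines(im,[np.round(p).astype(np.int32)],True,col,1)
def pinX(x): return cyl(x[:3],ax(x[3]),[(0,12),(60,12),(70,7)])
E
python3 - <<'E'
from pin import *
m={};I={}
for c,u in (("scene",(345,205)),("top",(305,180))):
    I[c]=im=cv2.imread(f"pics/{c}0.png");h=cv2.cvtColor(im,cv2.COLOR_BGR2HSV)
    b=(h[:,:,1]<70)&(h[:,:,2]>(95 if c=="scene" else 85));w=np.zeros_like(b);w[u[1]-25:u[1]+20,u[0]-14:u[0]+16]=1
    n,l,s,ce=cv2.connectedComponentsWithStats((b&w).astype(np.uint8),connectivity=4);k=1+np.argmax(s[1:,4]);m[c]=(l==k).astype(np.float32);print(c,s[k],ce[k])
    print(h[u[1]-20:u[1]+20:2,u[0]-12:u[0]+14:2,2])
x,f=fit(m,pinX,[597,52,50,180],[10,10,8,15]);print(x,f,"tip",x[:3]+70*np.array(ax(x[3])))
foot=[*ground("top",(306,181.5),12),0]
out=[]
for c,o in (("scene",(315,180)),("top",(275,150))):
    k=6;v=cv2.resize(I[c][o[1]:o[1]+62,o[0]:o[0]+62],None,fx=k,fy=k,interpolation=2);o=np.array(o)
    outline(v,c,pinX(x),(0,0,255),o,k);outline(v,c,cyl(foot,[0,0,1],[(20,60)]),(0,255,0),o,k);out.append(v)
out2=[]
for c,o,X in (("scene",(235,200),[450,-142,0]),("top",(345,205),[450,-142,0]),("scene",(310,145),[467,155,0]),("top",(240,200),[467,155,0])):
    k=6;v=cv2.resize(I[c][o[1]:o[1]+50,o[0]:o[0]+31],None,fx=k,fy=k,interpolation=2);o=np.array(o)
    if c=="top": o=o; 
    outline(v,c,cyl(X,[0,0,1],[(90,22)]),(0,255,0),o,k);outline(v,c,cyl(X,[0,0,1],[(0,22)]),(255,255,0),o,k);out2.append(v)
a=np.hstack(out);b=np.hstack(out2);a=np.hstack([a,np.zeros((a.shape[0],max(0,b.shape[1]-a.shape[1]),3),np.uint8)]);b=np.hstack([b,np.zeros((b.shape[0],max(0,a.shape[1]-b.shape[1]),3),np.uint8)])
cv2.imwrite("pics/o2.png",cv2.resize(np.vstack([a,b]),None,fx=.88,fy=.88))
E
```

```text
scene [331 187  30  38 410] [343.88780488 205.72195122]
[[ 69  69  87 184 212 220 219 221 219 220 225 228 230]
 [102 117 184 182 200 217 220 218 221 225 229 229 226]
 [138 139 130 146 155 194 217 223 226 229 228 224 220]
 [198 130 117 123 134 159 223 226 229 227 222 219 218]
 [218 162 112 116 127 147 218 229 226 221 219 219 218]
 [217 203 113 114 122 140 203 224 219 219 220 220 218]
 [221 217 122 114 119 135 173 218 219 220 220 219 226]
 [220 223 156 114 115 129 151 215 221 220 220 226 230]
 [226 226 190 113 115 123 143 211 219 220 227 230 232]
 [226 219 181 109 115 121 138 148 162 200 224 230 234]
 [160 119 104 106 114 118 132 146 106 105 118 150 217]
 [102 102 102 100 113 115 127 145 106  98  98 101 108]
 [103 103 103 101 110 115 123 140 114  96  90 101 105]
 [102 103  94  75  98 112 116 110  97  80  77  98 102]
 [101 100  68  65  85  92  85  77  73  70  74  89 104]
 [102 102  70  66  68  69  64  64  67  71  72  81 103]
 [103  99  67  59  62  64  63  63  67  71  72  78  99]
 [ 84  70  69  60  62  64  64  63  65  69  71  75  91]
 [ 71  70  68  61  61  63  64  64  65  68  71  73  86]
[... 629 characters left out ...]
94  86  74  67  80  55  54  58]
 [ 90  87  88 106 100  85  82  74  61  61  56  56  57]
 [ 86  85  97 106  95  81  79  67  53  57  52  56  55]
 [ 87  96 117 115  94  82  78  60  60  56  55  58  58]
 [ 85 100 117 105  96  82  82  70  56  64  57  59  58]
 [ 87  90  97  86  86  80  86  81  72  76  74  77  67]
 [ 90  91  84  86  83  86  82  85  86  88  87  86  84]
 [ 88  87  87  89  87  89  86  91  88  84  83  84  87]
 [ 86  90  87  90  88  88  89  88  87  87  88  91  87]
 [ 85  87  87  88  90  93  91  89  84  90  87  85  78]
 [114  89  89  87  84  85  88  92  85  86  84  77  93]]
[587.53499349  66.85230609  30.91439249 169.24703562] 1.2690454721450806 tip [551.60232191  73.67626307  90.59920399]
```

View pics/o2.png

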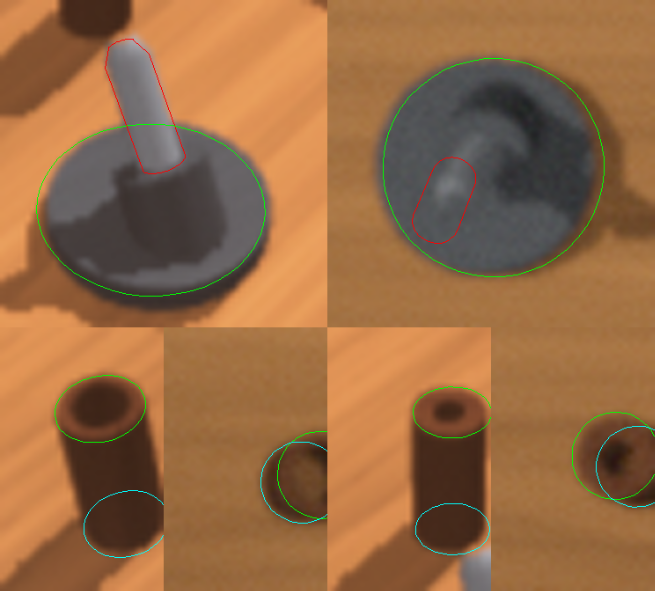

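The left sleeve clearly has the wide bore and the right one the narrow bore. The sleeve rims fit well, but the pin outline in the top view is wrong because the threshold caught the disc. I'll take the pin's end points from the scene view and check them in a contrast-stretched top crop.

Run:
```python
from pin import *
I={c:cv2.imread(f"pics/{c}0.png") for c in("scene","top")}
t=ground("scene",[338.9,188.9],109.7);b=ground("scene",[345.9,210.9],50);d=t-b
print("tip",t,"base",b,"horiz len",np.hypot(*d),"want",70*np.sin(np.radians(31.5)),"az",np.degrees(np.arctan2(d[1],d[0])))
print("top proj tip,base",proj("top",[[*t,109.7],[*b,50]]))
az=np.degrees(np.arctan2(d[1],d[0]));X=[*b,50,az]
out=[]
for c,o in (("scene",(320,180)),("top",(280,158))):
    k=8;v=I[c][o[1]:o[1]+46,o[0]:o[0]+48]
    if c=="top": v=cv2.convertScaleAbs(v,alpha=2.2,beta=-60)
    v=cv2.resize(v,None,fx=k,fy=k,interpolation=2);w=v.copy();o=np.array(o)
    outline(v,c,pinX(X),(0,0,255),o,k);outline(v,c,cyl(X[:3],ax(az),[(0,25)]),(0,255,0),o,k);out+=[np.vstack([v,w]) if c=="top" else v]
v=np.vstack([out[0],out[0]*0]);cv2.imwrite("pics/o3.png",cv2.resize(np.hstack([v,out[1]]),(624,598)))
```

```text
tip [569.70386899  58.33072855] base [600.58214965  51.98064603] horiz len 31.524462955647383 want 36.57489953011642 az 168.37920198170056
top proj tip,base [[299.85615509 185.27259849]
 [303.43322735 177.61705314]]
```

View pics/o3.png

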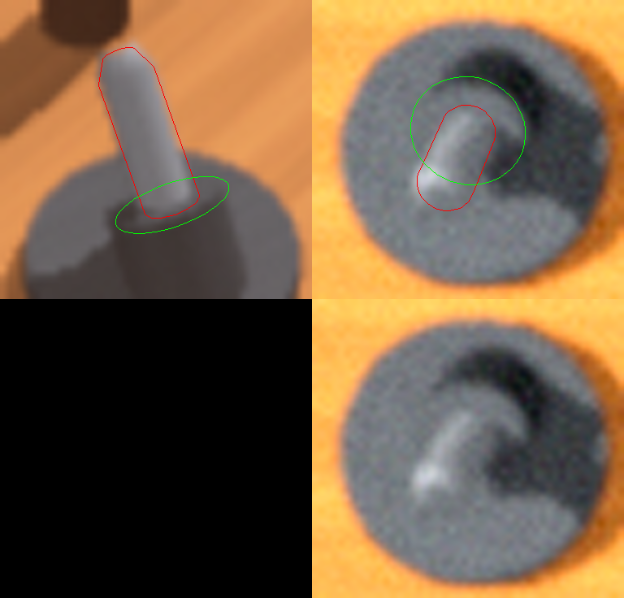

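Run:
```python
from pin import *
O={"scene":[(339,189.2),(345.8,211.2)],"top":[(298.9,185.5),(304.2,177.4)]}
def res(x):
    o=np.array([x[0],x[1],50]);P=np.array([o+70*np.array(ax(x[2])),o])
    return np.hstack([(proj("scene",P)+x[3:5]-O["scene"]).ravel(),(proj("top",P)+x[5:7]-O["top"]).ravel(),x[3:7]*.7])
r=least_squares(res,[600,52,165,0,0,0,0]);print(r.x.round(2),r.fun.round(2),"tip",r.x[:2]+70*np.array(ax(r.x[2])[:2]))
a=ax(r.x[2]);print("axis",a);
print("foot top",ground("top",[306.3,182],12))
go([450,-142,150],tool([0,0,-1],[1,0,0]))
go([450,-142,150],tool([0,0,-1],[0,1,0]))
```

```text
[ 6.0289e+02  4.9670e+01  1.6283e+02 -5.0000e-02  1.8000e-01 -9.0000e-02
  7.0000e-02] [-0.15 -0.85  0.17  0.76  0.05  0.48 -0.01 -0.51 -0.04  0.12 -0.06  0.05] tip [567.9414495   60.46706436]
axis [np.float64(-0.49921380720243375), np.float64(0.1542411256075298), np.float64(0.8526401643540922)]
foot top [594.39374386  45.06637333]
turn [ 0.    0.   15.25] shift [-30.94  11.82   4.01] now [154.4 631.4 250.3] clock 1.8
turn [-0.    0.   -2.75] shift [-11.82 -30.94   4.01] now [154.4 631.4 250.3] clock 1.8
```

```bash
cat >> pin.py <<'E'
A=np.array(ax(163));PB=np.array([603,50,50.]);J=[np.cos(np.radians(73)),np.sin(np.radians(73)),0]
D=tool([0,0,-1],J);L=tool(-A,J)
E
python3 - <<'E'
from pin import *
go([520,300,250],D)
print(D.inv().apply(np.array([-70,-442,-80]))/25)
E
```

```text
turn [-0.    0.    0.65] shift [-1.786e+01 -8.400e+00  1.000e-02] now [154.4 631.4 250.3] clock 1.8
[ -2.49147842 -17.72610886   3.2       ]
```

```bash
python3 -m jog '[[0,0,0,0,0,0.65,1],[-1,-0.467,0,0,0,0,1],[-1,-0.467,0,0,0,0,1],[-1,-0.467,0,0,0,0,1],[-1,-0.467,0,0,0,0,1],[-1,-0.467,0,0,0,0,1],[-1,-0.467,0,0,0,0,1],[-1,-0.467,0,0,0,0,1],[-1,-0.467,0,0,0,0,1],[-1,-0.467,0,0,0,0,1],[-1,-0.467,0,0,0,0,1],[-1,-0.467,0,0,0,0,1],[-1,-0.467,0,0,0,0,1],[-1,-0.467,0,0,0,0,1],[-1,-0.467,0,0,0,0,1],[-1,-0.467,0,0,0,0,1],[-1,-0.467,0,0,0,0,1],[-1,-0.467,0,0,0,0,1],[-0.85,-0.4,0,0,0,0,1]]' 30
python3 -m jog '[[-0.14,-1,0,0,0,0,1],[-0.14,-1,0,0,0,0,1],[-0.14,-1,0,0,0,0,1],[-0.14,-1,0,0,0,0,1],[-0.14,-1,0,0,0,0,1],[-0.14,-1,0,0,0,0,1],[-0.14,-1,0,0,0,0,1],[-0.14,-1,0,0,0,0,1],[-0.14,-1,0,0,0,0,1],[-0.14,-1,0.1,0,0,0,1],[-0.14,-1,0.2,0,0,0,1],[-0.14,-1,0.4,0,0,0,1],[-0.14,-1,0.5,0,0,0,1],[-0.14,-1,0.5,0,0,0,1],[-0.14,-1,0.5,0,0,0,1],[-0.14,-1,0.5,0,0,0,1],[-0.14,-1,0.3,0,0,0,1],[-0.1,-0.7,0.2,0,0,0,1],[0,0,0,0,0,0,1]]'
python3 - <<'E'
from pin import *
go([450,-142,150],D)
I={}
for c in ("scene","top"):
    im=bot.camera(c)[:,:,::-1].copy();I[c]=im
out=[]
for c,o in (("scene",(210,165)),("top",(335,185))):
    k=4;o=np.array(o);v=cv2.resize(I[c][o[1]:o[1]+90,o[0]:o[0]+90],None,fx=k,fy=k,interpolation=2)
    outline(v,c,cyl([450,-142,0],[0,0,1],[(90,22)]),(0,255,0),o,k);outline(v,c,cyl([450,-142,0],[0,0,1],[(0,22)]),(255,255,0),o,k);out.append(v)
cv2.imwrite("pics/o4.png",np.hstack(out))
E
```

```text
clock: 4.18
ee_pos: [521.1, 300.7, 250.5]
ee_rot: [0.0, 0.148, 0.989, 0.0]
force: [0.3, -0.1, 0.3]
finger_gap: 85.2
clock: 6.55
ee_pos: [449.3, -141.3, 170.1]
ee_rot: [-0.0, 0.149, 0.989, 0.0]
force: [-0.2, 0.9, 0.9]
finger_gap: 85.9
turn [-0.   -0.01 -0.03] shift [-0.03 -0.02  0.8 ] now [ 449.3 -141.3  170.1] clock 6.55
```

View pics/o4.png

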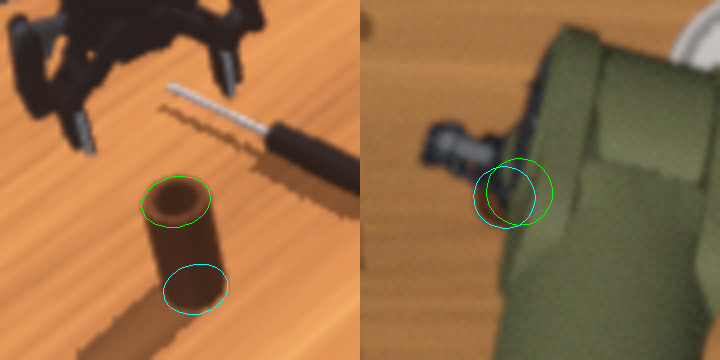

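The gripper hangs over the wide-bore sleeve and the model outline agrees with the picture (rim about 254,215). I go down and grip.

```bash
python3 -m jog '[[0,0,0.7,0,0,0,1],[0,0,0.7,0,0,0,1],[0,0,0.7,0,0,0,1],[0,0,0.7,0,0,0,1],[0,0,0.7,0,0,0,1],[0,0,0.6,0,0,0,1],[0,0,0,0,0,0,1]]'; python3 -m jog '[[0,0,0,0,0,0,0.3],[0,0,0,0,0,0,0.3],[0,0,0,0,0,0,0.3],[0,0,0,0,0,0,0.3],[0,0,0,0,0,0,0.3],[0,0,0,0,0,0,0.3]]' 35
python3 - <<'E'
from pin import *
go([450,-142,200],D)
go([500,-60,250],D)
# pre-insert: grasp point 66 mm up the sleeve; sleeve bottom 15 mm beyond the tip
go(PB+A*(66+85),L);go(PB+A*66,L)
E
```

```text
clock: 7.52
ee_pos: [449.6, -139.0, 66.9]
ee_rot: [-0.001, 0.147, 0.989, -0.0]
force: [-0.0, 0.4, 0.2]
finger_gap: 85.5
clock: 8.28
ee_pos: [451.0, -139.8, 68.6]
ee_rot: [0.001, 0.148, 0.989, 0.0]
force: [-0.6, 1.1, 5.9]
finger_gap: 43.7
turn [0.01 0.02 0.  ] shift [ 0.01 -0.1  -5.26] now [ 451.  -139.8   68.6] clock 8.275
turn [0.01 0.02 0.  ] shift [-0.94  3.62 -7.26] now [ 451.  -139.8   68.6] clock 8.275
turn [ 0.01 -6.28 -0.  ] shift [-2.68  9.04 -3.53] now [ 451.  -139.8   68.6] clock 8.275
turn [ 0.01 -6.28 -0.  ] shift [-2.68  9.04 -0.13] now [ 451.  -139.8   68.6] clock 8.275
```

```bash
python3 -m jog '[[0,0,-0.5,0,0,0,0.3],[0,0,-1,0,0,0,0.3],[0,0,-1,0,0,0,0.3],[0,0,-1,0,0,0,0.3],[0,0,-1,0,0,0,0.3],[0,0,-1,0,0,0,0.3],[0,0,-0.5,0,0,0,0.3],[0,0.8,0,0,-0.9,0,0.3],[0,0.9,0,0,-0.9,0,0.3],[0,0.9,0,0,-0.9,0,0.3],[0,0.9,0,0,-0.9,0,0.3],[0,0.9,0,0,-0.9,0,0.3],[0,0.9,0,0,-0.9,0,0.3],[0,0.9,0,0,-0.88,0,0.3],[0,0,0,0,0,0,0.3],[0,0,0,0,0,0,0.3]]'
python3 - <<'E'
from pin import *
go(PB+A*(68+85),L);go(PB+A*68,L)
E
```

```text
clock: 10.28
ee_pos: [499.0, 3.7, 216.8]
ee_rot: [0.258, 0.144, 0.955, -0.04]
force: [-0.1, -0.3, -1.1]
finger_gap: 44.2
turn [-0.03 -0.24 -0.02] shift [0.56 2.99 1.36] now [499.    3.7 216.8] clock 10.275
turn [-0.03 -0.24 -0.02] shift [0.56 2.99 4.76] now [499.    3.7 216.8] clock 10.275
```

```bash
python3 -m jog '[[0.16,0.8,0,0,-0.24,0,0.3],[0.2,0.8,0,0,0,0,0.3],[0.2,0.8,0,0,0,0,0.3],[0,0.6,0.4,0,0,0,0.3],[0,0,0.5,0,0,0,0.3],[0,0,0.4,0,0,0,0.3],[0,0,0,0,0,0,0.3],[0,0,0,0,0,0,0.3]]'
python3 - <<'E'
from pin import *
go(PB+A*(68+85),L);s=bot.observe();q=s["ee_rot"];C=Ro.from_quat([q[1],q[2],q[3],q[0]]);z=C.apply([0,0,1]);B=s["ee_pos"]+68*z
I={c:bot.camera(c)[:,:,::-1].copy() for c in ("scene","top")}
out=[]
for c,o in (("scene",(305,150)),("top",(265,140))):
    k=5;o=np.array(o);v=cv2.resize(I[c][o[1]:o[1]+78,o[0]:o[0]+78],None,fx=k,fy=k,interpolation=2)
    w=v.copy();outline(v,c,cyl(B,-z,[(0,22),(90,22)]),(0,255,0),o,k);outline(v,c,pinX([*PB,163]),(0,0,255),o,k);out.append(v)
    if c=="scene": out.append(w)
cv2.imwrite("pics/o5.png",cv2.resize(np.hstack(out[:2]),(790,395)))
E
```

```text
clock: 11.28
ee_pos: [526.2, 74.5, 182.1]
ee_rot: [0.269, 0.143, 0.952, -0.041]
force: [0.4, -0.0, -0.9]
finger_gap: 43.9
turn [-0.02  0.02 -0.01] shift [ 0.01 -0.04  0.07] now [526.2  74.5 182.1] clock 11.275
```

View pics/o5.png

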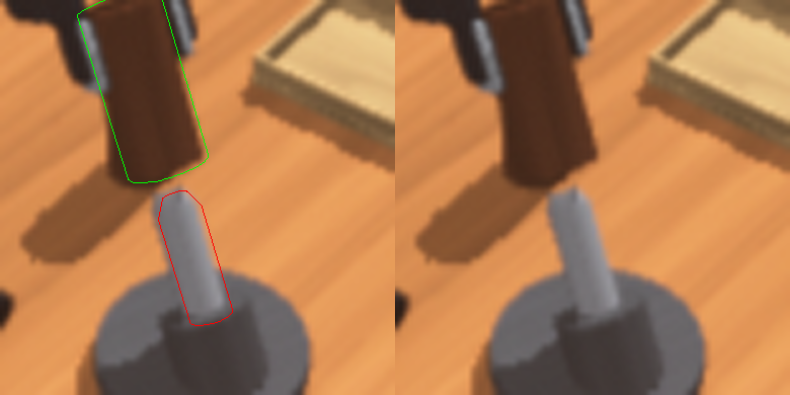

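The pin outline agrees within about 1 px, but the sleeve's lower left edge (326,185) lies outside the model. I need a closer look to see whether the sleeve is tilted in the grip.

Run:
```python
from pin import *
s=bot.observe();q=s["ee_rot"];C=Ro.from_quat([q[1],q[2],q[3],q[0]]);z=C.apply([0,0,1]);B=s["ee_pos"]+68*z
I={c:bot.camera(c)[:,:,::-1].copy() for c in ("scene","top")}
for c in I: cv2.imwrite(f"pics/{c}_pre.png",I[c])
out=[]
for c,o in (("scene",(315,140)),("top",(270,150))):
    k=8;o=np.array(o);v=cv2.resize(cv2.convertScaleAbs(I[c][o[1]:o[1]+60,o[0]:o[0]+48],alpha=1.6),None,fx=k,fy=k,interpolation=0 if 0 else 2)
    outline(v,c,cyl(B,-z,[(90,22)]),(0,255,0),o,k);outline(v,c,cyl(B,-z,[(0,22)]),(255,255,0),o,k);outline(v,c,pinX([*PB,163]),(0,0,255),o,k);out.append(v)
cv2.imwrite("pics/o6.png",np.hstack(out))
```

```text
(no output)
```

View pics/o6.png

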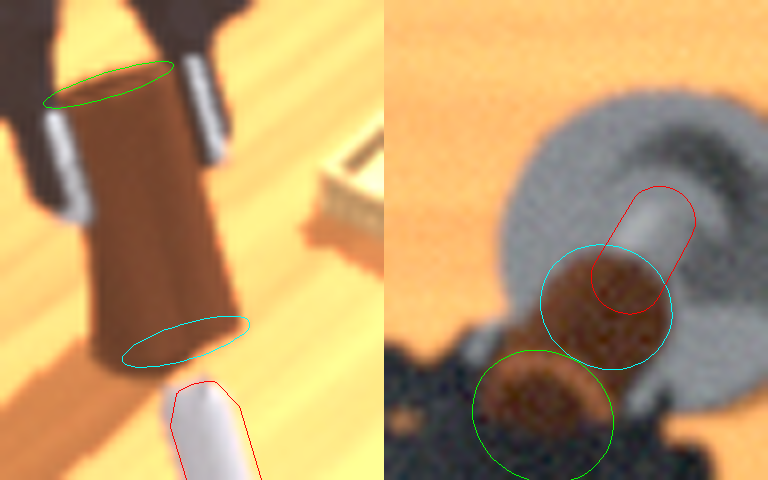

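The extra brown at lower left is the other sleeve standing behind, at (333,171). The held sleeve matches its model in both views and the pin is within about 1 px. I insert in small steps and watch the force.

```bash
python3 -m jog '[[0,0,0.4,0,0,0,0.3],[0,0,0.4,0,0,0,0.3],[0,0,0.3,0,0,0,0.3],[0,0,0.2,0,0,0,0.3],[0,0,0,0,0,0,0.3]]'; python3 -m jog '[[0,0,0.3,0,0,0,0.3],[0,0,0.2,0,0,0,0.3],[0,0,0,0,0,0,0.3]]'
python3 - <<'E'
from pin import *
go(PB+A*68,L);print(L.inv().apply(bot.observe()["force"]))
E
```

```text
clock: 12.1
ee_pos: [541.9, 69.8, 153.1]
ee_rot: [0.268, 0.143, 0.952, -0.041]
force: [-1.1, 0.3, -3.4]
finger_gap: 43.7
clock: 12.48
ee_pos: [548.3, 68.0, 142.7]
ee_rot: [0.268, 0.143, 0.952, -0.041]
force: [-2.3, 1.1, -4.2]
finger_gap: 43.6
turn [-0.02 -0.   -0.  ] shift [-0.03 -0.05  1.64] now [548.3  68.  142.7] clock 12.475
[4.34256173 0.4273892  2.32157475]
```

```bash
python3 -m jog '[[0.05,0,0.3,0,0,0,0.3],[0.03,0,0.3,0,0,0,0.3],[0,0,0.3,0,0,0,0.3],[0,0,0.2,0,0,0,0.3],[0,0,0,0,0,0,0.3]]'
python3 - <<'E'
from pin import *
go(PB+A*68,L);print(L.inv().apply(bot.observe()["force"]))
E
```

```text
clock: 13.1
ee_pos: [561.2, 64.0, 119.0]
ee_rot: [0.269, 0.143, 0.952, -0.041]
force: [-0.6, -0.3, -1.0]
finger_gap: 44.0
turn [-0.02  0.02 -0.01] shift [-0.06 -0.05  0.55] now [561.2  64.  119. ] clock 13.1
[ 0.96944082 -0.47870312  0.62557589]
```

Nearly home with no resistance. Now the last 14 mm, slowly until contact.

```bash
python3 -m jog '[[0,0,0.2,0,0,0,0.3],[0,0,0.15,0,0,0,0.3],[0,0,0.1,0,0,0,0.3],[0,0,0,0,0,0,0.3]]';python3 -m jog '[[0,0,0.1,0,0,0,0.3],[0,0,0.08,0,0,0,0.3],[0,0,0,0,0,0,0.3]]'
python3 - <<'E'
from pin import *
go(PB+A*68,L);print(L.inv().apply(bot.observe()["force"]))
E
```

```text
clock: 13.6
ee_pos: [566.3, 62.3, 110.1]
ee_rot: [0.269, 0.143, 0.952, -0.041]
force: [-7.9, -0.0, 5.1]
finger_gap: 43.8
clock: 13.98
ee_pos: [568.3, 61.4, 108.5]
ee_rot: [0.27, 0.143, 0.951, -0.043]
force: [-27.7, -0.8, 28.6]
finger_gap: 44.0
turn [-0.06  0.04  0.  ] shift [-0.02 -0.03  0.04] now [568.3  61.4 108.5] clock 13.975
[  7.45212445  -8.85939101 -38.06044938]
```

Contact comes where the collar should be. I release it so it seats by itself, wait a second, and check with a picture.

```bash
python3 -m jog '[[0,0,-0.1,0,0,0,0.75],[0,0,0,0,0,0,0.75],[0,0,0,0,0,0,0.75],[0,0,0,0,0,0,0.75],[0,0,0,0,0,0,0.75],[0,0,0,0,0,0,0.75],[0,0,0,0,0,0,0.75],[0,0,0,0,0,0,0.75],[0,0,0,0,0,0,0.75],[0,0,0,0,0,0,0.75]]';python3 - <<'E'
from pin import *
go(PB+A*68,L)
I={c:bot.camera(c)[:,:,::-1].copy() for c in ("scene","top")}
out=[]
for c,o in (("scene",(315,165)),("top",(275,145))):
    k=7;o=np.array(o);v=cv2.resize(cv2.convertScaleAbs(I[c][o[1]:o[1]+65,o[0]:o[0]+55],alpha=1.6),None,fx=k,fy=k,interpolation=2)
    if c=="top":
      outline(v,c,cyl(PB,A,[(90,22)]),(0,255,0),o,k);outline(v,c,cyl(PB,A,[(0,22)]),(255,255,0),o,k)
    else: outline(v,c,cyl(PB,A,[(0,22)]),(255,255,0),o,k)
    out.append(v)
cv2.imwrite("pics/o7.png",np.hstack(out))
E
```

```text
clock: 15.22
ee_pos: [567.5, 62.3, 107.9]
ee_rot: [0.269, 0.143, 0.952, -0.041]
force: [0.5, 0.3, -0.3]
finger_gap: 64.0
turn [-0.01  0.02 -0.  ] shift [-0.07 -0.06  0.04] now [567.5  62.3 107.9] clock 15.225
```

View pics/o7.png

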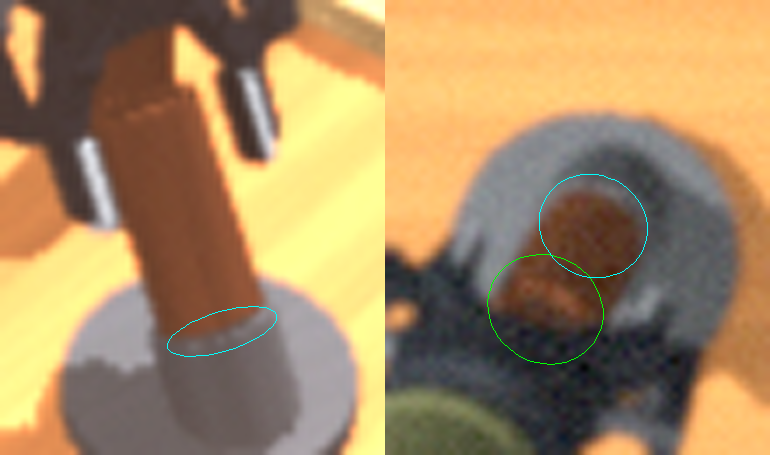

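The sleeve stands free on the pin, with only a thin strip of collar face visible (full picture about 345,212). To make sure it isn't stopping short, I regrip, press gently, and compare where contact comes.

```bash
python3 -m jog '[[0,0,0,0,0,0,0.3],[0,0,0,0,0,0,0.3],[0,0,0,0,0,0,0.3],[0,0,0,0,0,0,0.3],[0,0,0,0,0,0,0.3]]';python3 -m jog '[[0,0,0.06,0,0,0,0.3],[0,0,0.06,0,0,0,0.3],[0,0,0,0,0,0,0.3]]';python3 - <<'E'
from pin import *
go(PB+A*68,L);print(L.inv().apply(bot.observe()["force"]))
E
```

```text
clock: 15.95
ee_pos: [567.5, 62.3, 108.1]
ee_rot: [0.269, 0.143, 0.952, -0.041]
force: [-3.1, 0.2, 4.5]
finger_gap: 43.9
clock: 16.32
ee_pos: [570.2, 61.2, 108.2]
ee_rot: [0.271, 0.143, 0.951, -0.042]
force: [-12.7, -1.3, 20.3]
finger_gap: 44.0
turn [-0.03  0.06 -0.01] shift [ 0.03 -0.05 -0.01] now [570.2  61.2 108.2] clock 16.325
[ -0.61471368  -4.91375801 -23.47365613]
```

```bash
python3 -m jog '[[0,0,-0.3,0,0,0,0.3],[0,0,-0.2,0,0,0,0.3],[0.06,0,0,0,0,0,0.3],[0,0,0,0,0,0,0.3]]';python3 -m jog '[[0,0,0.2,0,0,0,0.3],[0,0,0.2,0,0,0,0.3],[0,0,0.1,0,0,0,0.3],[0,0,0,0,0,0,0.3]]';python3 - <<'E'
from pin import *
go(PB+A*68,L);print(L.inv().apply(bot.observe()["force"]))
I={c:bot.camera(c)[:,:,::-1].copy() for c in ("scene","top")}
old=cv2.imread("pics/scene0.png");o=np.array((320,180));out=[]
for im in (old,I["scene"]):
    k=8;out.append(cv2.resize(cv2.convertScaleAbs(im[o[1]:o[1]+50,o[0]:o[0]+46],alpha=1.7),None,fx=k,fy=k,interpolation=2))
for v in out:
    for g in range(0,400,40): cv2.line(v,(0,g),(6,g),(255,0,0),1)
cv2.imwrite("pics/o8.png",np.hstack(out))
E
```

```text
clock: 16.82
ee_pos: [562.3, 63.7, 116.0]
ee_rot: [0.27, 0.143, 0.951, -0.041]
force: [2.0, -3.1, 5.2]
finger_gap: 43.8
clock: 17.32
ee_pos: [569.1, 61.7, 107.2]
ee_rot: [0.271, 0.143, 0.951, -0.042]
force: [-10.9, -4.6, 23.0]
finger_gap: 43.5
turn [-0.03  0.06 -0.01] shift [-0.03 -0.05 -0.02] now [569.1  61.7 107.2] clock 17.325
[ -4.33039037  -7.60648714 -24.37969623]
```

View pics/o8.png

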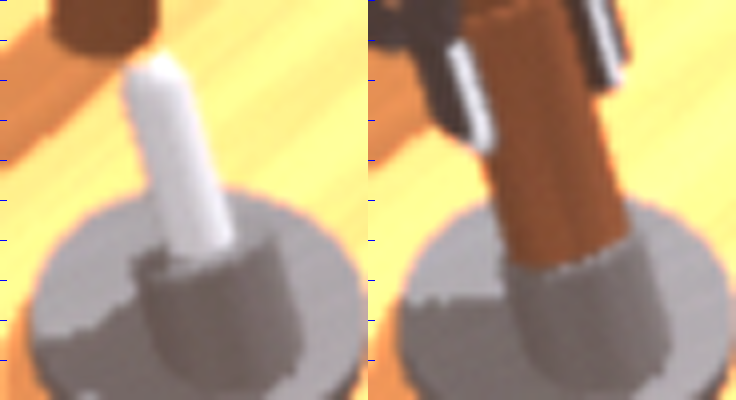

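The sleeve's lower edge lies right on the collar rim, the stop depth repeats, and the whole collar face is covered, so it is home. I release it again to sit for a second, regrip, and pull it off.

```bash
python3 -m jog '[[0,0,-0.06,0,0,0,0.75],[0,0,0,0,0,0,0.75],[0,0,0,0,0,0,0.75],[0,0,0,0,0,0,0.75],[0,0,0,0,0,0,0.75],[0,0,0,0,0,0,0.75],[0,0,0,0,0,0,0.75],[0,0,0,0,0,0,0.75],[0,0,0,0,0,0,0.75],[0,0,0,0,0,0,0.3],[0,0,0,0,0,0,0.3],[0,0,0,0,0,0,0.3],[0,0,0,0,0,0,0.3],[0,0,0,0,0,0,0.3]]' 35; python3 -m jog '[[0,0,-0.4,0,0,0,0.3],[0,0,-0.6,0,0,0,0.3],[0,0,-0.8,0,0,0,0.3],[0,0,-0.8,0,0,0,0.3],[0,0,-0.8,0,0,0,0.3],[0,0,-0.8,0,0,0,0.3],[0,0,-0.6,0,0,0,0.3],[0,0,0,0,0,0,0.3]]'
python3 - <<'E'
from pin import *
go([540,318,160],D);go([540,318,74],D);print(bot.observe()["force"])
E
```

```text
clock: 19.18
ee_pos: [567.1, 62.4, 106.1]
ee_rot: [0.269, 0.143, 0.952, -0.041]
force: [-2.7, 0.2, 4.2]
finger_gap: 44.1
clock: 20.18
ee_pos: [507.2, 81.5, 209.4]
ee_rot: [0.27, 0.142, 0.951, -0.04]
force: [0.8, -0.2, -0.3]
finger_gap: 43.7
turn [ 0.    6.34 -0.  ] shift [1.51 9.43 1.98] now [507.2  81.5 209.4] clock 20.175
turn [ 0.    6.34 -0.  ] shift [1.51 9.43 5.42] now [507.2  81.5 209.4] clock 20.175
[ 0.75517033 -0.21686432 -0.33939881]
```

```bash
python3 -m jog '[[0,0.9,0,0,0.9,0,0.3],[0,0.9,0,0,0.9,0,0.3],[0,0.9,0,0,0.9,0,0.3],[0,0.9,0,0,0.9,0,0.3],[0,0.9,0,0,0.9,0,0.3],[0,0.9,0,0,0.9,0,0.3],[0.5,0.9,0,0,0.9,0,0.3],[0.5,0.9,0,0,0.04,0,0.3],[0.5,0.9,0.4,0,0,0,0.3],[0,0.9,0.8,0,0,0,0.3],[0,0.43,0.8,0,0,0,0.3],[0,0,0,0,0,0,0.3],[0,0,0,0,0,0,0.3]]'
python3 - <<'E'
from pin import *
go([540,318,73],D)
E
```

```text
clock: 21.8
ee_pos: [540.6, 316.2, 156.9]
ee_rot: [-0.001, 0.149, 0.989, -0.001]
force: [0.6, -1.0, 0.1]
finger_gap: 44.1
turn [-0.02 -0.02 -0.03] shift [0.04 0.06 3.36] now [540.6 316.2 156.9] clock 21.8
```

```bash
python3 -m jog '[[0,0,0.6,0,0,0,0.3],[0,0.06,0.8,0,0,0,0.3],[0,0,0.7,0,0,0,0.3],[0,0,0.5,0,0,0,0.3],[0,0,0.3,0,0,0,0.3],[0,0,0.2,0,0,0,0.3],[0,0,0,0,0,0,0.3]]'; python3 -m jog '[[0,0,0.1,0,0,0,0.3],[0,0,0.1,0,0,0,0.3],[0,0,0,0,0,0,0.3]]'
```

```text
clock: 22.68
ee_pos: [540.5, 318.8, 79.3]
ee_rot: [-0.001, 0.148, 0.989, -0.0]
force: [0.3, -0.0, -0.2]
finger_gap: 43.8
clock: 23.05
ee_pos: [540.4, 318.6, 74.3]
ee_rot: [-0.001, 0.148, 0.989, -0.0]
force: [0.2, -0.3, -0.6]
finger_gap: 43.8
```

```bash
python3 -m jog '[[0,0,0.08,0,0,0,0.3],[0,0,0.06,0,0,0,0.3],[0,0,0,0,0,0,0.3]]';python3 -m jog '[[0,0,0.06,0,0,0,0.3],[0,0,0,0,0,0,0.3]]'
```

```text
clock: 23.42
ee_pos: [540.3, 318.6, 70.7]
ee_rot: [-0.001, 0.148, 0.989, -0.0]
force: [0.8, 0.8, -0.2]
finger_gap: 43.9
clock: 23.68
ee_pos: [540.6, 318.8, 69.6]
ee_rot: [-0.001, 0.148, 0.989, -0.0]
force: [1.2, -0.2, 0.7]
finger_gap: 43.4
```

```bash
python3 -m jog '[[0,0,0.06,0,0,0,0.3],[0,0,0,0,0,0,0.3]]';python3 -m jog '[[0,0,0.06,0,0,0,0.3],[0,0,0,0,0,0,0.3]]';python3 -m jog '[[0,0,0.06,0,0,0,0.3],[0,0,0,0,0,0,0.3]]'
```

```text
clock: 23.92
ee_pos: [541.0, 318.7, 69.4]
ee_rot: [-0.001, 0.148, 0.989, -0.0]
force: [-1.7, -1.8, 7.4]
finger_gap: 44.0
clock: 24.18
ee_pos: [541.3, 318.7, 69.3]
ee_rot: [-0.0, 0.148, 0.989, -0.0]
force: [-3.2, -3.4, 15.1]
finger_gap: 43.8
clock: 24.42
ee_pos: [541.8, 318.6, 69.1]
ee_rot: [0.0, 0.149, 0.989, -0.0]
force: [-5.3, -4.6, 20.6]
finger_gap: 44.0
```

On the floor. Release, retreat, and go over to the other sleeve.

```bash
python3 -m jog '[[0,0,-0.15,0,0,0,0.3],[0,0,0,0,0,0,1],[0,0,0,0,0,0,1],[0,0,0,0,0,0,1],[0,0,0,0,0,0,1],[0,0,-0.5,0,0,0,1],[0,0,-1,0,0,0,1],[0,0,-1,0,0,0,1],[0,0,-1,0,0,0,1],[0,0,-0.7,0,0,0,1],[0,0,0,0,0,0,1]]';python3 - <<'E'
from pin import *
go([467,155,170],D)
bot.camera("scene");m=bot.regions_of("scene","sleeve_a")
for d in m:print(round(d["score"],2),d["box"],int(d["pixels"].sum()))
print("expected box tray sleeve",[np.round(f(proj("scene",cyl([541,318,5],[0,0,1],[(0,22),(90,22)])),axis=0)) for f in (np.min,np.max)])
print("small",[np.round(f(proj("scene",cyl([467,155,0],[0,0,1],[(0,22),(90,22)])),axis=0)) for f in (np.min,np.max)])
E
```

```text
clock: 25.8
ee_pos: [541.5, 319.4, 175.6]
ee_rot: [0.0, 0.148, 0.989, 0.001]
force: [-0.4, -0.5, 0.2]
finger_gap: 85.5
turn [ 0.02  0.   -0.01] shift [ 0.93 -7.16  0.23] now [541.5 319.4 175.6] clock 25.8
0.97 [382.3, 152.7, 19.4, 30.6] 380
0.66 [333.1, 169.4, 15.3, 26.4] 399
expected box tray sleeve [array([376., 139.]), array([393., 170.])]
small [array([326., 156.]), array([341., 187.])]
```

```bash
python3 -m jog '[[0.1,-0.9,0,0,0,0,1],[0.1,-0.9,0,0,0,0,1],[0.13,-0.9,0,0,0,0,1],[0.12,-0.9,0,0,0,0,1],[0.12,-0.9,0,0,0,0,1],[0.12,-0.9,0,0,0,0,1],[0.12,-0.9,0.2,0,0,0,1],[0.12,-0.86,0.3,0,0,0,1],[0,0,0,0,0,0,1]]'; python3 -m jog '[[0,0,0.7,0,0,0,1],[0,0,0.7,0,0,0,1],[0,0,0.7,0,0,0,1],[0,0,0.7,0,0,0,1],[0,0,0.7,0,0,0,1],[0,0,0.4,0,0,0,1],[0,0,0,0,0,0,1],[0,0,0,0,0,0,0.3],[0,0,0,0,0,0,0.3],[0,0,0,0,0,0,0.3],[0,0,0,0,0,0,0.3],[0,0,0,0,0,0,0.3],[0,0,0,0,0,0,0.3]]' 35;python3 - <<'E'
from pin import *
go([500,0,180],D);go([531,-326,180],D)
E
```

```text
clock: 27.02
ee_pos: [464.7, 152.6, 159.8]
ee_rot: [-0.003, 0.15, 0.989, -0.001]
force: [0.5, 0.5, 0.9]
finger_gap: 85.4
clock: 28.65
ee_pos: [466.3, 154.5, 64.6]
ee_rot: [-0.001, 0.148, 0.989, -0.0]
force: [-0.5, -0.8, 5.6]
finger_gap: 42.2
turn [-0.   -0.01 -0.01] shift [-3.1  -5.52 -4.62] now [466.3 154.5  64.6] clock 28.65
turn [-0.   -0.01 -0.01] shift [ -8.1  -17.62  -4.62] now [466.3 154.5  64.6] clock 28.65
```

```bash
python3 -m jog '[[0,0,-0.5,0,0,0,0.3],[0,0,-1,0,0,0,0.3],[0,0,-1,0,0,0,0.3],[0,0,-1,0,0,0,0.3],[0,0,-1,0,0,0,0.3],[0,0,-1,0,0,0,0.3],[0,0,-0.5,0,0,0,0.3],[0,0,0,0,0,0,0.3]]'; python3 -m jog '[[-0.4,-0.9,0,0,0,0,0.3],[-0.45,-0.98,0,0,0,0,0.3],[-0.45,-0.98,0,0,0,0,0.3],[-0.45,-0.98,0,0,0,0,0.3],[-0.45,-0.98,0,0,0,0,0.3],[-0.45,-0.98,0,0,0,0,0.3],[-0.45,-0.98,0,0,0,0,0.3],[-0.45,-0.98,0,0,0,0,0.3],[-0.45,-0.98,0,0,0,0,0.3],[-0.45,-0.98,0,0,0,0,0.3],[-0.45,-0.98,0,0,0,0,0.3],[-0.45,-0.98,0,0,0,0,0.3],[-0.45,-0.98,0,0,0,0,0.3],[-0.45,-0.98,0,0,0,0,0.3],[-0.45,-0.98,0,0,0,0,0.3],[-0.45,-0.98,0,0,0,0,0.3],[-0.45,-0.98,0.4,0,0,0,0.3],[-0.45,-0.98,0.8,0,0,0,0.3],[0,0,0,0,0,0,0.3]]';python3 - <<'E'
from pin import *
go([531,-326,70],D)
E
```

```text
clock: 29.65
ee_pos: [466.3, 154.6, 214.5]
ee_rot: [-0.0, 0.148, 0.989, -0.0]
force: [-0.4, 0.5, -1.5]
finger_gap: 42.6
clock: 32.02
ee_pos: [527.0, -325.9, 180.0]
ee_rot: [-0.004, 0.15, 0.989, 0.0]
force: [-0.2, 0.7, -1.3]
finger_gap: 42.2
turn [-0.01 -0.1  -0.05] shift [-0.15  0.04  4.4 ] now [ 527.  -325.9  180. ] clock 32.025
```

```bash
python3 -m jog '[[-0.1,0,0.6,0,0,0,0.3],[0,0,0.8,0,0,0,0.3],[0,0,0.8,0,0,0,0.3],[0,0,0.8,0,0,0,0.3],[0,0,0.6,0,0,0,0.3],[0,0,0.3,0,0,0,0.3],[0,0,0.2,0,0,0,0.3],[0,0,0.1,0,0,0,0.3],[0,0,0,0,0,0,0.3]]';python3 -m jog '[[0,0,0.1,0,0,0,0.3],[0,0,0.06,0,0,0,0.3],[0,0,0,0,0,0,0.3]]'
```

```text
clock: 33.15
ee_pos: [532.0, -325.2, 79.1]
ee_rot: [-0.001, 0.148, 0.989, -0.0]
force: [0.6, -1.0, -0.8]
finger_gap: 42.4
clock: 33.52
ee_pos: [531.7, -325.0, 74.7]
ee_rot: [-0.001, 0.148, 0.989, -0.0]
force: [0.9, 0.1, -0.4]
finger_gap: 42.5
```

```bash
python3 -m jog '[[0,0,0.06,0,0,0,0.3],[0,0,0,0,0,0,0.3]]'
```

```text
clock: 33.78
ee_pos: [531.7, -325.0, 73.2]
ee_rot: [-0.001, 0.148, 0.989, -0.0]
force: [0.6, -0.3, -1.3]
finger_gap: 42.4
```

```bash
python3 -m jog '[[0,0,0.08,0,0,0,0.3],[0,0,0,0,0,0,0.3]]';python3 -m jog '[[0,0,0.06,0,0,0,0.3],[0,0,0,0,0,0,0.3]]';python3 -m jog '[[0,0,0.06,0,0,0,0.3],[0,0,0,0,0,0,0.3]]'
```

```text
clock: 34.02
ee_pos: [531.6, -325.0, 71.0]
ee_rot: [-0.001, 0.148, 0.989, -0.0]
force: [0.2, -0.2, -1.3]
finger_gap: 42.2
clock: 34.28
ee_pos: [531.7, -325.0, 69.7]
ee_rot: [-0.001, 0.148, 0.989, -0.0]
force: [0.2, -0.6, -1.0]
finger_gap: 42.2
clock: 34.52
ee_pos: [531.9, -325.2, 69.6]
ee_rot: [-0.001, 0.148, 0.989, -0.0]
force: [-2.3, 1.2, 6.0]
finger_gap: 42.6
```

Contact at 69.6, as expected. Release, rise, and check.

```bash
python3 -m jog '[[0,0,0,0,0,0,1],[0,0,0,0,0,0,1],[0,0,0,0,0,0,1],[0,0,0,0,0,0,1],[0,0,0,0,0,0,1],[0,0,-0.5,0,0,0,1],[0,0,-1,0,0,0,1],[0,0,-1,0,0,0,1],[0,0,-1,0,0,0,1],[0,0,-1,0,0,0,1],[0,0,-1,0,0,0,1],[0,0,-1,0,0,0,1],[0,0,0,0,0,0,1],[0,0,0,0,0,0,1]]';python3 - <<'E'
from pin import *
s=cv2.cvtColor(bot.camera("scene"),cv2.COLOR_RGB2BGR)
for d in bot.regions_of("scene","sleeve_a"):print(round(d["score"],2),d["box"])
cv2.imwrite("pics/end.png",cv2.resize(s[130:340,180:440],None,fx=2.8,fy=2.8,interpolation=2))
E
```

```text
clock: 36.28
ee_pos: [531.8, -324.8, 230.4]
ee_rot: [-0.001, 0.148, 0.989, -0.0]
force: [-0.1, 0.0, -0.2]
finger_gap: 85.1
0.97 [219.6, 288.2, 23.0, 34.6]
0.8 [382.6, 154.1, 19.5, 30.7]
```

View pics/end.png

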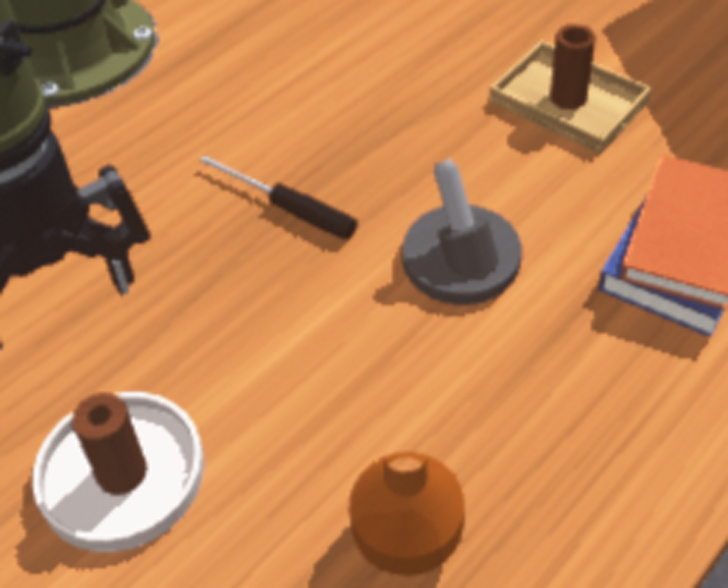

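The wide-bore sleeve stands upright in the tray (384,155) and the narrow-bore one in the dish (220,288). The bystanders haven't moved and the gripper is clear.

```bash
python3 -c "
from plant import bot
print(bot.finish_job())"
```

```text
the job is handed in; nothing more can be done
None
```

The job is handed in, at about 36 s on the robot's clock. The fitting sleeve stands upright in the tray and the other one upright in the dish.

- **Finding the fit:** The pictures showed the sleeve near the dish had the wide bore, so I tried that one first. It slid fully down to the collar; because it fitted, I never tried the narrow-bore sleeve on the pin.
- **Sitting home:** I let go of it on the pin twice, for about a second each time, then took it off. Contact came within about 2 mm of the same depth on three presses (23–38 N). The last close-up showed its lower edge on the collar rim. An earlier overlay had it 1–2 px off my pin model, which I put down to a pin estimate about 2 mm out.
- **Last checks:** In the final picture both sleeves stand upright in the right places. The vase, books and screwdriver look unmoved, and the gripper is open and about 160 mm above where it released the last sleeve.
- **Readings that disagreed:** The gripper read 42.3 mm on the narrow-bore sleeve and 43.9 mm on the other, though both should be 44 mm outside. It made no difference to the placing.

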